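Push the cutting board home into its worktop stop

ROBOT

A 7-joint arm with a two-finger parallel gripper is mounted at the origin on a cart in front of the work surface, level with it; the furniture and walls round the work are solid. World frame = base frame: x ahead of the robot, y to its left, z up, the work surface at z = 0. Lengths are in m, angles in rad, forces in N, time in s.
With the tool pointing down it reaches from about 0.4 to 0.85 m from the base axis. Payload 4.5 kg.
Tool frame: the origin (TCP) lies at the very end of the fingers, on their centre line; the grasp point (between the pads) lies 19 mm behind it (tcp_to_grasp is the distance from the TCP to the grasp point, in m); z points along the fingers, y is the direction in which the jaws open and shut (so a half turn about z gives the same grasp; the last joint's range is limited). The gripper opens to 85 mm and grips with 20 to 120 N. Pads are 22 mm wide; open, the fingers measure 114 mm over their backs; the gripper's body (76 mm by 85 mm) begins 54 mm behind the grasp point. The pads swing forward as they close: fully open they stand 13 mm farther back than shut.
Start: joints at [-1.099, 0.689, -0.195, 1.565, 0.157, 0.902, -0.215], TCP at [0.265, 0.566, 0.231] pointing down, gripper open.
Joint ranges: [-3.01, 3.01], [-0.46, 2.08], [-1.47, 1.51], [0.13, 2.56], [-1, 4.14], [0.04, 2.09], [-2.66, 2.66]. Speed limits (rad/s): [2.57, 2.57, 3.14, 3.14, 3.14, 3.14, 3.14].

INTERFACE

Orientations are given as a unit quaternion [w, x, y, z].
In Python, from workcell import read_state, snapshot, get_calibration, close_job, tcp_to_grasp gives the robot as it stands.
- The arm moves only by the shell command python3 -m creep 'ROWS' [FORCE]. ROWS is JSON, a list of rows, each a list of 5 numbers: the shift along the tool's x, y, z in m, then the turn about the tool's z in rad, then the opening, from 0 (shut) to 1 (fully open). In form: [[dx, dy, dz, yaw, fingers], ...]. A call has 1 to 12 rows; each row shifts and turns the commanded pose from where the row before left it, along the tool's axes as they then stand; what a row does not reach is not made up. A row lasts 1/10 s, in which the tool goes at most 50 mm and 8.59 degrees, less where a joint would pass 70% of its speed; a pose out of reach is approached as far as the arm can. A call is refused whole if a number of a shift passes 0.05 or a number of a turn 0.15, either way. A call with a gripper value outside its range is refused whole. The fingers move at their own pace and stop on an object; FORCE is the grip in N (left out, the last holds). Time passes only in rows, so rows that do not move let the fingers close. It gives the time, the measured TCP pose, the force and the opening at its end, in the units of the state.
- read_state(): the state, without advancing time (a new reading comes with each control period).
- snapshot(name): name is "scene" or "top" or "wrist"; returns the picture (400x640x3 uint8, red, green, blue); there is no depth.
- get_calibration(name): a dict with "K" (3x3 intrinsics, pixels), "k1" (the pictures are not rectified: a ray, as slopes to the right and down, at radius r is drawn at 1 + k1 r^2 times it, then the intrinsics apply), "eye" and "orientation" of the camera in the world. Camera axes: x right, y down, z forward; pixel columns grow to the right and rows downward; lengths in m; the calibration is good to about 2 mm. A picture is of the moment at which its call begins: read the wrist's pose just before it. get_calibration takes no time and is no camera call; for the wrist camera it gives the pose at the moment of the call.
- close_job(): hands the job in, once; it reports no verdict.
The state is a dict: "time_s": time; "joint_pos": joint angles; "joint_velocities": joint speeds; "effort": joint torques, N m; "ee_pos": TCP position; "ee_rot": TCP orientation; "force": force on the tool from outside, world axes, zero at the start; "wrist_torque": the same for the moment, N m; "grip_width": finger opening in m.
Only numpy, scipy, OpenCV 4.12 (cv2) and the standard library are available. Lean on these libraries where they do the work, as an engineer would, in place of code of your own. Each camera call takes 0.05 s, during which the arm holds its last target.

TASK

Push the wooden cutting board along the worktop, fully home into the corner of the low L-shaped wooden stop: its rear edge flat against the rear rail and the end edge opposite the handle flat against the side rail. Slide it with the fingertips only, without lifting it or tipping it up, and leave the little things standing around it where they are.

Things in the scene. Friction and masses are not known exactly. Their poses are not given: they have to be found in the camera images.
- board: Loose beech paddle board, 0.3 to 0.7 kg, flat, 18 mm thick. Origin: centre of underside. Its frame: blade x -88..88, y -36..148 mm; straight 56 mm wide handle from the blade to its end at y = -148, x -20..36. +x edge (rear) belongs against the rear rail, +y edge (end) against the side rail. Starts up to 0.3 rad askew to the stop, 50 to 95 mm short of the rear rail, 35 to 85 mm of the side rail.
- board_rear (a point): Middle of the blade's straight rear (+x) edge, half-way up the 18 mm edge; moves with the board (88, 56, 9 mm in its frame).
- board_end (a point): Middle of the blade's straight end (+y) edge opposite the handle, half-way up; moves with the board (0, 148, 9 mm in its frame).
- stop: Fixed L-shaped wooden stop on the worktop: two rails 18 mm thick, 26 mm high. Origin: the inside corner, on the worktop; x axis to the rear, y axis to the left. Rear rail: inner face in the plane x = 0, y from -222 to 0 mm; side rail: inner face in the plane y = 0, x from -170 to 0 mm. The board belongs at negative x and y. The stop may be turned up to 0.15 rad.
- spoon_rest: Bystander: small oval ceramic dish, blue outside, 38 x 68 x 16 mm, at the front left. Origin: centre of its underside.
- match_box: Bystander: match box lying flat, 34 x 54 x 14 mm, at the left. Origin: centre of its underside.
- bulb_jar: Bystander: little round glass bottle lying on its side, 65 x 86 x 62 mm, at the front right. Origin: centre of its underside.
- flask: Bystander: small conical glass flask, 69 mm wide, 105 mm high, at the right. Origin: centre of its underside.

How it is judged:
By the outcome, as a careful person would: the job done as asked, in the order asked, and still so for the second after the job is handed in, with the robot touching nothing.
It also fails if it takes over 64 s, if anything falls off the work surface, if the arm or the gripper's body presses on something with over 40 N, if the wrist force passes 120 N, or if a joint passes its speed limit or range.

## Working session

There is one attempt and no reset: what is moved stays moved. The work goes in short steps, Python scripts to look and compute and a shell command to move; the robot and the scene stay as the last step left them, time stands still between calls to the robot, and variables do not carry over. Pictures are saved under pics/ and viewed, and the job is handed in when it is done.

```bash
mkdir -p pics; ls; python3 - <<'E'
from workcell import *
import cv2
s=read_state();print(s)
for n in("top","scene"):
    c=get_calibration(n);print(n,c)
    cv2.imwrite(f"pics/{n}0.png",snapshot(n)[:,:,::-1])
print(tcp_to_grasp)
E
```

```text
pics
{'time_s': 0.0, 'joint_pos': array([-1.09921484,  0.69002513, -0.1944988 ,  1.56638084,  0.15734451,
        0.90250842, -0.21510409]), 'joint_velocities': array([ 0.002797  ,  0.00153914, -0.00029509, -0.00039669,  0.00133856,
        0.00024486,  0.00090366]), 'effort': array([ 1.11795673e-04, -5.39619899e+01, -1.26678541e+00, -1.58540475e+01,
        8.97420687e-03,  9.62189748e-03, -2.73965333e-05]), 'ee_pos': array([0.26473707, 0.56541808, 0.2304482 ]), 'ee_rot': array([-1.19011624e-04,  2.17097703e-01,  9.76149405e-01, -9.55560705e-04]), 'force': array([-0.3234149 , -0.02236047, -0.47214019]), 'wrist_torque': array([-0.02739351,  0.00583657,  0.00251023]), 'grip_width': 0.08568538987050509}
top {'K': array([[389.15355021,   0.        , 317.84481725],
       [  0.        , 389.15355021, 194.40017299],
       [  0.        ,   0.        ,   1.        ]]), 'k1': 0.027492906005450176, 'eye': array([ 0.33993904, -0.08105494,  0.96006299]), 'orientation': array([-0.08699116,  0.72981344, -0.67345045,  0.07917933])}
scene {'K': array([[519.75146281,   0.        , 314.37294926],
       [  0.        , 519.75146281, 196.81272025],
       [  0.        ,   0.        ,   1.        ]]), 'k1': -0.11782155266335415, 'eye': array([-0.17216135, -0.6877962 ,  0.86834666]), 'orientation': array([-0.38292693,  0.8285921 , -0.37355903,  0.16509318])}
0.0187
```

View pics/top0.png

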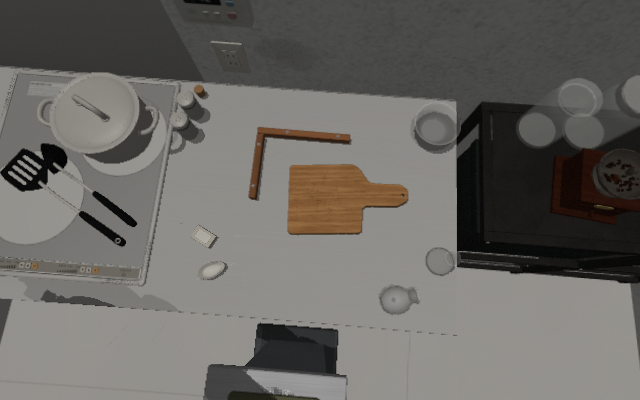

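View pics/scene0.png

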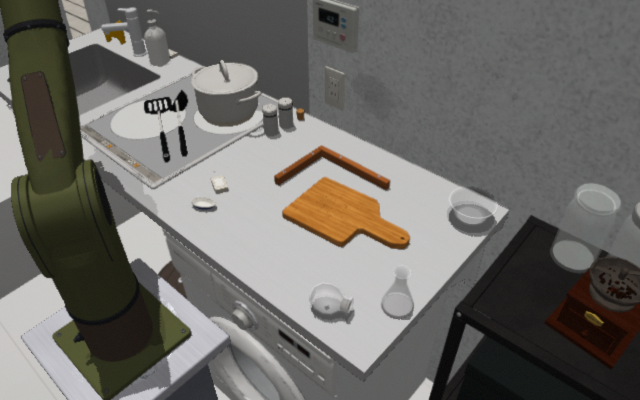

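The top view shows the stop's corner near (260,130), with its rails ending at (350,138) and (253,197). The board blade spans about (288–362, 165–234), with the handle to the right ending at (408,195). Next I'll measure these.

```bash
cat > h.py <<'E'
import numpy as np,cv2
from workcell import *
from scipy.spatial.transform import Rotation as R
def rot(q): return R.from_quat([q[1],q[2],q[3],q[0]]).as_matrix()
def px2w(name,px,z,c=None):
    c=c or get_calibration(name)
    u=cv2.undistortPoints(np.array(px,float).reshape(-1,1,2),c["K"],np.array([c["k1"],0,0,0.])).reshape(-1,2)
    d=np.c_[u,np.ones(len(u))]@rot(c["orientation"]).T
    e=np.asarray(c["eye"]); return e+d*((z-e[2])/d[:,2])[:,None]
def w2px(name,P,c=None):
    c=c or get_calibration(name); Rm=rot(c["orientation"])
    p=(np.atleast_2d(P)-c["eye"])@Rm
    return cv2.projectPoints(p,np.zeros(3),np.zeros(3),c["K"],np.array([c["k1"],0,0,0.]))[0].reshape(-1,2)
def fit(pts):
    vx,vy,x,y=cv2.fitLine(np.array(pts,np.float32),cv2.DIST_HUBER,0,.01,.01).ravel(); return np.array([x,y]),np.array([vx,vy])
E
python3 - <<'E'
from h import *
im=cv2.imread("pics/top0.png")
hsv=cv2.cvtColor(im,cv2.COLOR_BGR2HSV)
for p in [(325,200),(385,195),(256,165),(300,134),(280,200)]: print(p,hsv[p[1],p[0]])
m=((hsv[:,:,1]>90)&(hsv[:,:,2]>40)).astype(np.uint8)
m[:, :220]=0;m[:,430:]=0;m[:115]=0;m[260:]=0
n,l,st,ce=cv2.connectedComponentsWithStats(m)
for i in range(1,n):
    if st[i,4]>60:
        print(i,st[i]); 
        k=cv2.findContours((l==i).astype(np.uint8),cv2.RETR_EXTERNAL,cv2.CHAIN_APPROX_NONE)[0][0]
        a=cv2.approxPolyDP(k,2.5,True)[:,0]
        z=.018 if st[i,4]>3000 else .026
        for p,w in zip(a,px2w("top",a,z)): print(p,w[:2].round(4))
big=cv2.resize(im[100:300,180:470],None,fx=2.7,fy=2.7,interpolation=cv2.INTER_CUBIC);cv2.imwrite("pics/crop0.png",big)
E
```

```text
(325, 200) [ 15 149 127]
(385, 195) [ 15 149 132]
(256, 165) [ 13 154  91]
(300, 134) [ 12 150 119]
(280, 200) [ 25  11 143]
1 [ 249  127  101   72 1255]
[249 196] [0.5459 0.1073]
[256 198] [0.5423 0.0895]
[264 136] [0.7057 0.0881]
[348 143] [ 0.7039 -0.1273]
[349 135] [ 0.7258 -0.1285]
[258 127] [0.7289 0.1063]
2 [ 288  165  120   69 6050]
[288 231] [0.4683 0.0037]
[357 233] [ 0.4769 -0.164 ]
[361 229] [ 0.4874 -0.1731]
[364 206] [ 0.5452 -0.1774]
[397 206] [ 0.5517 -0.2585]
[406 201] [ 0.5661 -0.2802]
[407 191] [ 0.5919 -0.282 ]
[401 185] [ 0.6062 -0.2667]
[370 183] [ 0.6052 -0.1893]
[353 165] [ 0.6489 -0.144 ]
[292 165] [0.6366 0.0101]
```

View pics/crop0.png

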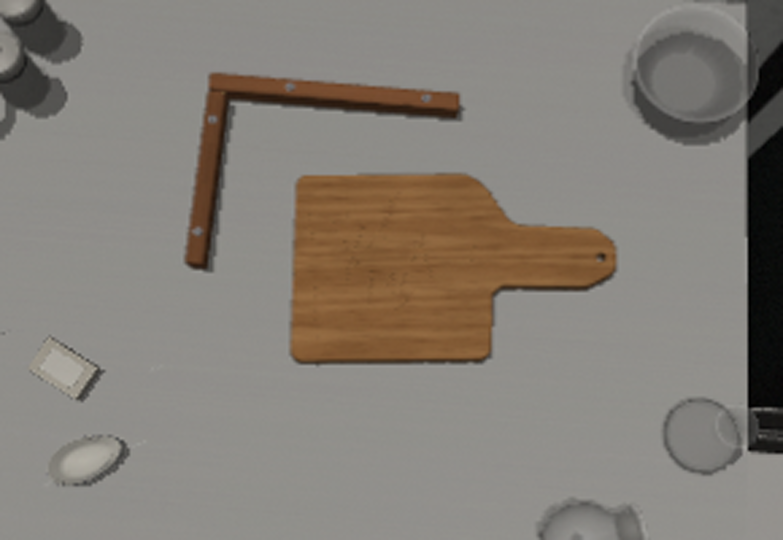

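```bash
cat >> h.py <<'E'
def masks(im):
    hsv=cv2.cvtColor(im,cv2.COLOR_BGR2HSV)
    return ((hsv[:,:,1]>70)&(hsv[:,:,2]>40)&(hsv[:,:,0]<25)).astype(np.uint8)
def contour(m,x0,x1,y0,y1):
    mm=np.zeros_like(m);mm[y0:y1,x0:x1]=m[y0:y1,x0:x1]
    ks=cv2.findContours(cv2.resize(mm*255,None,fx=4,fy=4,interpolation=cv2.INTER_LINEAR)//128,cv2.RETR_EXTERNAL,cv2.CHAIN_APPROX_NONE)[0]
    k=max(ks,key=cv2.contourArea)[:,0].astype(float)
    return (k+.5)/4-.5
E
python3 - <<'E'
from h import *
im=cv2.imread("pics/top0.png"); m=masks(im)
n,l,st,ce=cv2.connectedComponentsWithStats(m)
def seg(k,z,xr,yr):
    s=k[(k[:,0]>xr[0])&(k[:,0]<xr[1])&(k[:,1]>yr[0])&(k[:,1]<yr[1])]
    p,d=fit(px2w("top",s,z)[:,:2]);return p,d,len(s)
def show(n,r): print(n,r[0].round(4),"ang",np.degrees(np.arctan2(r[1][1],r[1][0])).round(2),r[2])
import numpy as np
comp=lambda x,y:(l==l[y,x]).astype(np.uint8)
S=contour(comp(256,165),0,640,0,400);B=contour(comp(325,200),0,640,0,400)
show("rear outer z26",seg(S,.026,(268,342),(120,136-2)))
show("rear inner z0",seg(S,0,(268,342),(137,150)))
show("rear inner z0 ",seg(S,0,(275,300),(136,150)))
show("side outer z26",seg(S,.026,(240,256),(140,190)) if 0 else seg(S[S[:,0]<256.5+(140-S[:,1])*.08],.026,(240,260),(138,190)))
show("side inner z0",seg(S[S[:,0]>257.5+(165-S[:,1])*.0],0,(250,270),(142,160)))
show("B rear z18",seg(B,.018,(295,348),(160,170)))
show("B end z18",seg(B,.018,(284,296),(172,226)))
show("B front z0/z18",seg(B,.018,(295,352),(228,240)))
show("B right",seg(B,.018,(358,366),(212,226)))
show("handle front",seg(B,.018,(370,394),(200,215)))
show("handle rear",seg(B,.018,(374,396),(178,190)))
print(px2w("top",B[np.argmax(B[:,0])],.018))
# bystanders
for nm,p in dict(match=(204,236),spoon=(213,270),jar=(397,299),flask=(440,261)).items(): print(nm,px2w("top",[p],.01)[0].round(3))
E
```

```text
rear outer z26 [ 0.7289 -0.0151] ang 89.54 302
rear inner z0 [ 0.7145 -0.0232] ang 89.42 283
rear inner z0  [0.7152 0.0359] ang -89.49 102
side outer z26 [0.6288 0.1083] ang -0.26 215
side inner z0 [0.6742 0.0926] ang -0.74 74
B rear z18 [ 0.6417 -0.0414] ang -85.42 213
B end z18 [0.5485 0.011 ] ang 3.95 218
B front z0/z18 [ 0.4697 -0.0862] ang -85.4 230
B right [ 0.5097 -0.1728] ang 3.09 58
handle front [ 0.5478 -0.2211] ang -85.39 96
handle rear [ 0.607  -0.2324] ang -85.43 89
[[ 0.56864137 -0.2835342   0.018     ]]
match [0.441 0.208 0.01 ]
spoon [0.362 0.174 0.01 ]
jar [ 0.33  -0.267  0.01 ]
flask [ 0.427 -0.367  0.01 ]
```

Board yaw is about +4.6° and the stop's is about −0.4°. The inside corner is near (0.713, 0.091), and the board needs about +72 mm in x and +80 mm in y. I'll push the front edge with open fingers for a two-point contact, then use the notch by the handle.

```bash
cat >> h.py <<'E'
def delta(target):
    s=read_state();Rm=rot(s["ee_rot"]);d=(np.array(target)-s["ee_pos"])@Rm
    y=Rm[:,1]; print("ee",s["ee_pos"].round(4),"tool y ang",np.degrees(np.arctan2(y[1],y[0])).round(2),"delta tool",d.round(4),"F",s["force"].round(1),"t",s["time_s"],"gw",s["grip_width"].round(4))
E
python3 -m creep '[[0,0,0,-0.13,1],[0,0,0,-0.13,1],[0,0,0,-0.13,1],[0,0,0,-0.13,1]]'; python3 -c "
from h import *
delta([.43,-.105,.10])"
```

```text
time_s: 0.5
ee_pos: [0.2649, 0.5657, 0.2308]
ee_rot: [-0.0, -0.044, 0.999, -0.0]
force: [-0.2, -0.1, -0.2]
grip_width: 0.0852Traceback (most recent call last):
  File "<string>", line 3, in <module>
    delta([.43,-.105,.10])
    ~~~~~^^^^^^^^^^^^^^^^^
  File "h.py", line 26, in delta
    y=Rm[:,1]; print("ee",s["ee_pos"].round(4),"tool y ang",np.degrees(np.arctan2(y[1],y[0])).round(2),"delta tool",d.round(4),"F",s["force"].round(1),"t",s["time_s"],"gw",s["grip_width"].round(4))
                                                                                                                                                                            ^^^^^^^^^^^^^^^^^^^^^
AttributeError: 'float' object has no attribute 'round'
```

```bash
sed -i 's/s\["grip_width"\].round(4)/round(s["grip_width"],4)/' h.py; python3 -c "
from h import *
delta([.43,-.105,.10])"
```

```text
ee [0.2649 0.5657 0.2308] tool y ang 95.02 delta tool [-0.1059 -0.6824  0.1315] F [-0.2 -0.1 -0.2] t 0.5 gw 0.0852
```

```bash
python3 -m creep '[[-0.015,-0.04,0,0,1],[-0.015,-0.045,0,0,1],[-0.015,-0.045,0,0,1],[-0.015,-0.045,0,0,1],[-0.01,-0.045,0,0,1],[-0.01,-0.045,0,0,1],[-0.005,-0.045,0,0,1],[-0.005,-0.045,0,0,1],[0,-0.045,0,0,1],[0,-0.045,0,0,1],[0,-0.045,0,0,1],[0,-0.045,0,0,1]]'; python3 -c "
from h import *
delta([.43,-.105,.04])"
```

```text
time_s: 1.7
ee_pos: [0.3983, 0.0385, 0.2312]
ee_rot: [-0.0, -0.041, 0.999, -0.0]
force: [0.3, -0.2, 0.5]
grip_width: 0.0855
ee [0.3983 0.0385 0.2312] tool y ang 94.73 delta tool [-0.0198 -0.1456  0.1912] F [ 0.3 -0.2  0.5] t 1.7 gw 0.0855
```

```bash
python3 -m creep '[[-0.01,-0.045,0.02,0,1],[-0.01,-0.045,0.03,0,1],[0,-0.04,0.03,0,1],[0,-0.015,0.04,0,1],[0,0,0.04,0,1],[0,0,0.03,0,1],[0,0,0,0,1]]'; python3 - <<'E'
from h import *
delta([.43,-.105,.005])
print(get_calibration("wrist"))
cv2.imwrite("pics/w1.png",snapshot("wrist")[:,:,::-1]);cv2.imwrite("pics/s1.png",snapshot("scene")[:,:,::-1])
E
```

```text
time_s: 2.4
ee_pos: [0.4272, -0.0979, 0.0411]
ee_rot: [-0.003, -0.042, 0.999, 0.0]
force: [-0.7, -0.2, 0.2]
grip_width: 0.0852
ee [ 0.4272 -0.0979  0.0411] tool y ang 94.78 delta tool [-0.0024 -0.0073  0.0361] F [-0.7 -0.2  0.2] t 2.4 gw 0.0852
{'K': array([[302.99206056,   0.        , 317.19316889],
       [  0.        , 302.99206056, 195.97133998],
       [  0.        ,   0.        ,   1.        ]]), 'k1': -0.04651958026401052, 'eye': array([ 0.35457741, -0.10399498,  0.18383294]), 'orientation': array([0.09681943, 0.67011655, 0.72817816, 0.10642545])}
```

View pics/w1.png

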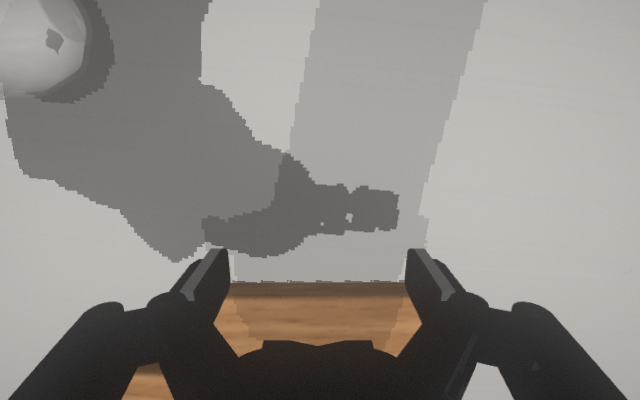

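View pics/s1.png

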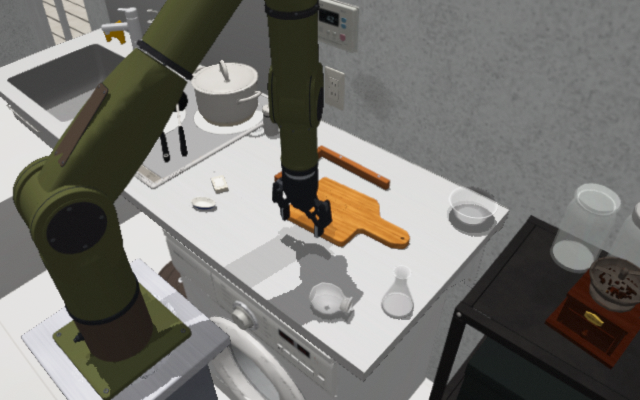

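The wrist view shows the board's front edge at row ~281–296, with both fingertips just short of it. I'll descend carefully.

```bash
python3 -m creep '[[0.004,-0.005,0.012,0,1],[0,0,0.012,0,1],[0,0,0.006,0,1],[0,0,0,0,1]]'; python3 - <<'E'
from h import *
delta([.43,-.105,.0])
cv2.imwrite("pics/w2.png",snapshot("wrist")[:,:,::-1])
E
```

```text
time_s: 2.9
ee_pos: [0.4285, -0.1049, 0.025]
ee_rot: [-0.001, -0.042, 0.999, -0.0]
force: [-0.6, 0.8, 0.9]
grip_width: 0.0851
ee [ 0.4285 -0.1049  0.025 ] tool y ang 94.77 delta tool [-0.0015 -0.0002  0.025 ] F [-0.6  0.8  0.9] t 2.9 gw 0.0851
```

View pics/w2.png

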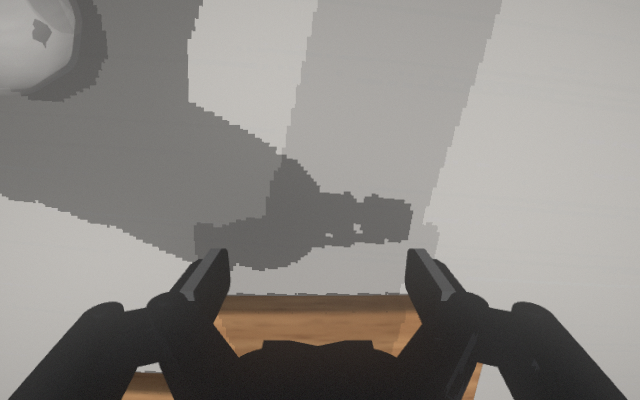

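```bash
python3 -m creep '[[0,0,0.008,0,1],[0,0,0,0,1]]'; python3 - <<'E'
from h import *
s=read_state();print(s["joint_pos"].round(3),s["joint_velocities"].round(3))
delta([.43,-.105,.0])
E
```

```text
time_s: 3.15
ee_pos: [0.4278, -0.105, 0.0198]
ee_rot: [-0.002, -0.042, 0.999, -0.001]
force: [-0.5, 0.0, 0.7]
grip_width: 0.085
[ 0.173  0.896 -0.062  2.247  1.508  0.05   0.28 ] [-0.004 -0.     0.006  0.002 -0.191 -0.003  0.2  ]
ee [ 0.4278 -0.105   0.0198] tool y ang 94.76 delta tool [-0.0022 -0.0002  0.0198] F [-0.5  0.   0.7] t 3.15 gw 0.085
```

j6 is near its lower limit because the arm is reaching too close in. I'll edge forward, then down.

```bash
python3 -m creep '[[-0.01,0,0,0,1],[-0.008,0,0,0,1],[0,0,0.004,0,1],[0,0,0.004,0,1],[0,0,0,0,1]]'; python3 - <<'E'
from h import *
s=read_state();print(s["joint_pos"].round(3))
delta([.446,-.105,.0])
cv2.imwrite("pics/w3.png",snapshot("wrist")[:,:,::-1])
E
```

```text
time_s: 3.65
ee_pos: [0.444, -0.1034, 0.0105]
ee_rot: [-0.004, -0.042, 0.999, -0.001]
force: [0.1, 0.8, -0.7]
grip_width: 0.0852
[ 0.236  0.919 -0.178  2.195  1.282  0.15   0.501]
ee [ 0.444  -0.1034  0.0105] tool y ang 94.77 delta tool [-0.0019 -0.0017  0.0105] F [ 0.1  0.8 -0.7] t 3.65 gw 0.0852
```

View pics/w3.png

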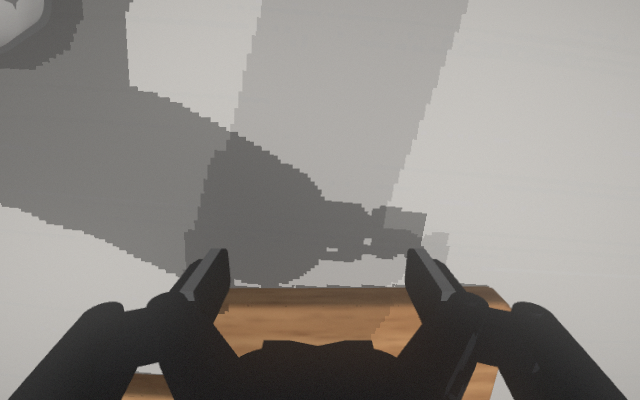

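```bash
for i in 1; do python3 -m creep '[[0,0,0.004,0,1],[0,0,0.003,0,1],[0,0,0,0,1]]'; python3 -m creep '[[0,0,0.003,0,1],[0,0,0,0,1]]'; done
```

```text
time_s: 4.0
ee_pos: [0.4443, -0.1032, 0.0035]
ee_rot: [-0.003, -0.042, 0.999, -0.001]
force: [0.0, 0.4, -1.1]
grip_width: 0.0854
time_s: 4.2
ee_pos: [0.4445, -0.1033, 0.0006]
ee_rot: [-0.003, -0.042, 0.999, -0.0]
force: [-0.7, -0.1, -0.2]
grip_width: 0.085
```

```bash
python3 -m creep '[[0,0,0.003,0,1],[0,0,0,0,1]]';python3 -m creep '[[0,0,0.003,0,1],[0,0,0,0,1]]'
```

```text
time_s: 4.4
ee_pos: [0.4447, -0.1033, -0.0023]
ee_rot: [-0.003, -0.041, 0.999, -0.0]
force: [0.6, 0.0, -1.0]
grip_width: 0.0853
time_s: 4.6
ee_pos: [0.4447, -0.1034, -0.0053]
ee_rot: [-0.003, -0.041, 0.999, -0.0]
force: [-0.5, 0.1, 0.1]
grip_width: 0.0854
```

```bash
python3 -m creep '[[-0.006,0,0,0,1],[-0.006,0,0,0,1],[-0.006,0,0,0,1],[-0.006,0,0,0,1],[-0.006,0,0,0,1]]'; python3 - <<'E'
from h import *
delta([.5,-.1,-.0055])
cv2.imwrite("pics/w4.png",snapshot("wrist")[:,:,::-1]);cv2.imwrite("pics/t4.png",snapshot("top")[100:300,180:470,::-1].repeat(2,0).repeat(2,1))
E
```

```text
time_s: 5.1
ee_pos: [0.4716, -0.1016, -0.0053]
ee_rot: [-0.006, -0.041, 0.999, -0.001]
force: [-4.0, 0.3, 3.1]
grip_width: 0.0854
ee [ 0.4716 -0.1016 -0.0053] tool y ang 94.69 delta tool [-0.0284 -0.0007 -0.0001] F [-4.   0.3  3.1] t 5.1 gw 0.0854
```

View pics/w4.png

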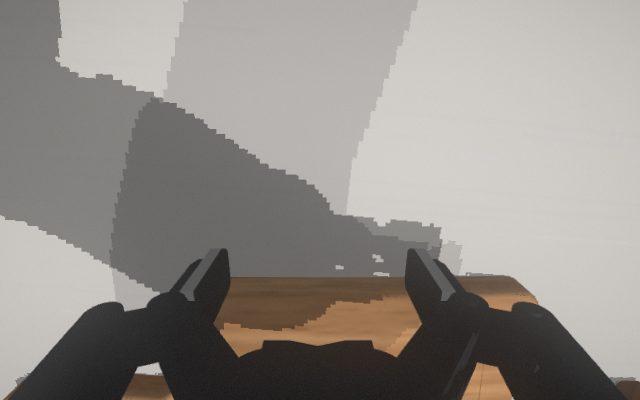

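View pics/t4.png

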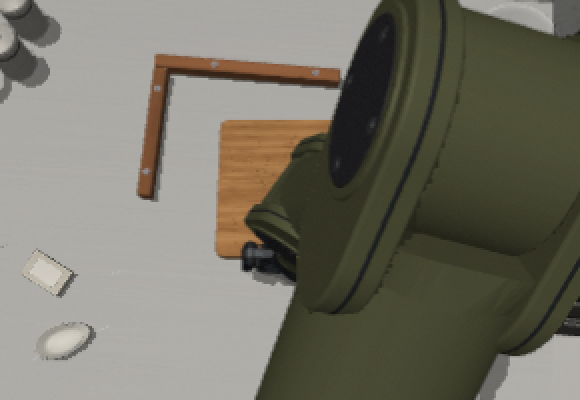

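```bash
python3 - <<'E'
from h import *
print(px2w("wrist",[(240,277),(320,277),(400,277)],.018).round(4))
print(w2px("wrist",[[.4716,-.1016,-.0053],[.4826,-.1016+.043,.008],[.4826,-.1016-.043,.008]]))
im=snapshot("top")[:,:,::-1].copy();cv2.imwrite("pics/top5.png",im)
print(px2w("top",[(180+222/2,100+121/2),(180+217/2,100+255/2)],.018))
E
```

```text
[[ 0.4769 -0.1358  0.018 ]
 [ 0.4739 -0.0999  0.018 ]
 [ 0.4711 -0.064   0.018 ]]
[[316.7280767  248.7392174 ]
 [401.75046011 287.13342914]
 [226.79735585 274.76010044]]
[[0.64832699 0.01379584 0.018     ]
 [0.47693977 0.00331584 0.018     ]]
```

```bash
python3 - <<'E'
from h import *
for f in("pics/top0.png","pics/top5.png"):
    im=cv2.imread(f);m=masks(im);n,l,st,_=cv2.connectedComponentsWithStats(m)
    k=contour((l==l[180,300]).astype(np.uint8),280,330,140,240)
    a=k[(k[:,0]>296)&(k[:,0]<325)&(k[:,1]<175)];b=k[(k[:,0]<296)&(k[:,1]>175)&(k[:,1]<222)]
    for s in(a,b):
        p,d=fit(px2w("top",s,.018)[:,:2]);print(p,np.degrees(np.arctan2(d[1],d[0])))
    c=k[(k[:,0]>294)&(k[:,0]<300)&(k[:,1]>222)];print("front",px2w("top",c,.018).mean(0))
    # wrist edge check
E
```

```text
[ 0.6412193  -0.03490719] -85.413925
[0.5404234  0.01049832] 3.9821029
front [ 0.46343777 -0.0188612   0.018     ]
[ 0.65449244 -0.03377376] -85.41438
[0.54726166 0.0101736 ] 2.7945976
front [ 0.4764551  -0.01755002  0.018     ]
```

```bash
python3 -m creep '[[-0.006,0,0,0.015,1],[-0.006,0,0,0.015,1],[-0.006,0,0,0.015,1],[-0.006,0,0,0.015,1],[-0.006,0,0,0.015,1],[-0.005,0,0,0.014,1],[0,0,0,0,1]]'; python3 - <<'E'
from h import *
delta([.5,-.1,-.0055])
im=snapshot("top")[:,:,::-1].copy();cv2.imwrite("pics/top6.png",im)
cv2.imwrite("pics/t6.png",cv2.resize(im[100:300,180:470],None,fx=2.7,fy=2.7))
E
```

```text
time_s: 5.95
ee_pos: [0.5117, -0.0992, -0.0057]
ee_rot: [-0.001, 0.004, 1.0, -0.0]
force: [-0.3, 0.0, 0.1]
grip_width: 0.0851
ee [ 0.5117 -0.0992 -0.0057] tool y ang 89.54 delta tool [ 0.0117 -0.0009 -0.0001] F [-0.3  0.   0.1] t 5.95 gw 0.0851
```

View pics/t6.png

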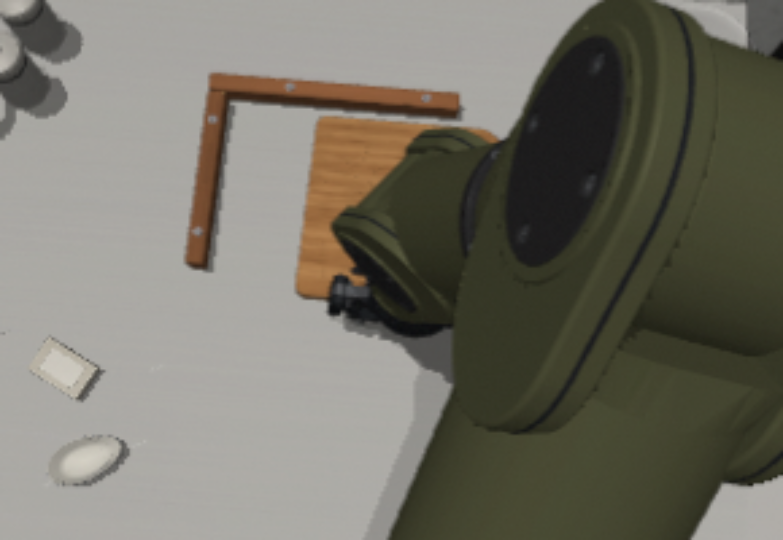

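```bash
python3 -m creep '[[-0.005,0,0,0,1],[-0.004,0,0,0,1],[-0.002,0,0,0,1]]';python3 -m creep '[[-0.002,0,0,0,1],[0,0,0,0,1]]';
```

```text
time_s: 6.3
ee_pos: [0.5205, -0.1, -0.0058]
ee_rot: [-0.003, 0.004, 1.0, -0.001]
force: [-4.1, 0.6, 3.0]
grip_width: 0.0853
time_s: 6.5
ee_pos: [0.5228, -0.0999, -0.0058]
ee_rot: [-0.003, 0.004, 1.0, -0.001]
force: [-4.2, -0.7, 1.4]
grip_width: 0.0853
```

```bash
python3 -m creep '[[-0.002,0,0,0,1],[0,0,0,0,1]]';python3 -m creep '[[-0.002,0,0,0,1],[0,0,0,0,1]]'
```

```text
time_s: 6.7
ee_pos: [0.5245, -0.0997, -0.0058]
ee_rot: [-0.003, 0.003, 1.0, -0.001]
force: [-4.7, -0.0, 2.2]
grip_width: 0.0853
time_s: 6.9
ee_pos: [0.5244, -0.0998, -0.0059]
ee_rot: [-0.005, 0.003, 1.0, -0.001]
force: [-7.8, -0.5, 6.0]
grip_width: 0.0853
```

```bash
python3 -m creep '[[-0.003,0,0,0,1],[0,0,0,0,1]]';python3 -m creep '[[0.008,0,0,0,1],[0.015,0,0,0,1],[0,0,-0.03,0,1],[0,0,-0.04,0,1],[0,-0.04,-0.04,0,0],[0,-0.05,0,0,0],[0,-0.05,0,0,0],[0,-0.05,0,0,0],[0,-0.05,0,0,0]]'; python3 - <<'E'
from h import *
delta([.5,-.1,-.0055])
im=snapshot("top")[:,:,::-1].copy();cv2.imwrite("pics/top7.png",im)
cv2.imwrite("pics/t7.png",cv2.resize(im[100:300,180:470],None,fx=2.7,fy=2.7))
cv2.imwrite("pics/s7.png",snapshot("scene")[:,:,::-1])
E
```

```text
time_s: 7.1
ee_pos: [0.5244, -0.0999, -0.0062]
ee_rot: [-0.007, 0.003, 1.0, -0.001]
force: [-13.6, -0.1, 8.5]
grip_width: 0.0853
time_s: 8.0
ee_pos: [0.5076, -0.3375, 0.1008]
ee_rot: [-0.0, 0.003, 1.0, -0.001]
force: [1.5, -0.3, -0.7]
grip_width: 0.0123
ee [ 0.5076 -0.3375  0.1008] tool y ang 89.6 delta tool [0.0093 0.2377 0.1057] F [ 1.5 -0.3 -0.7] t 8.0 gw 0.0123
```

View pics/t7.png

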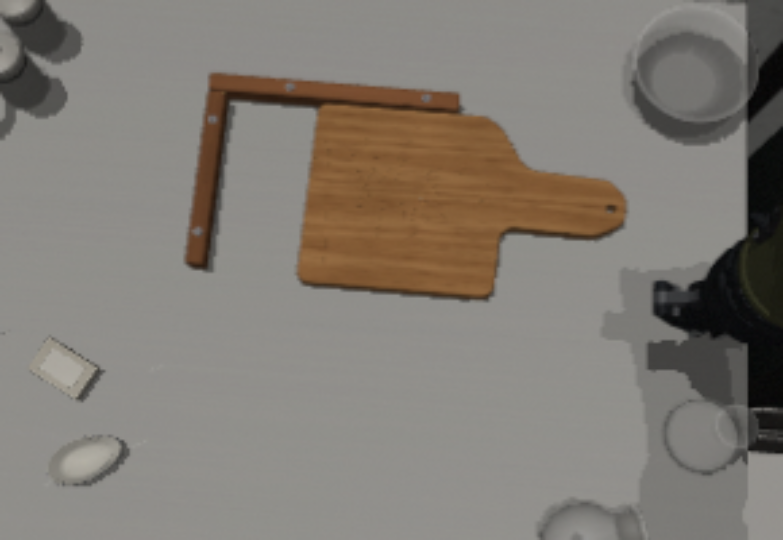

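View pics/s7.png

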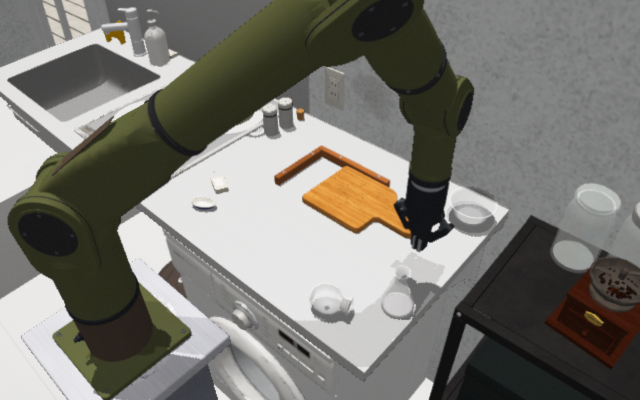

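```bash
python3 - <<'E'
from h import *
f=lambda x,y:(180+(x+.5)/2.7-.5,100+(y+.5)/2.7-.5)
print("notch,shoulder low,handle front end, blade rear-left, front-left,",px2w("top",[f(500,233),f(493,290),f(590,238),f(318,105),f(298,277)],.018).round(4))
print("rail corner in z0", px2w("top",[f(229,98)],0).round(4), "flask",px2w("top",[f(702,436)],.03).round(3))
E
```

```text
notch,shoulder low,handle front end, blade rear-left, front-left, [[ 0.5964 -0.1769  0.018 ]
 [ 0.5421 -0.1733  0.018 ]
 [ 0.5983 -0.2599  0.018 ]
 [ 0.7087  0.0029  0.018 ]
 [ 0.5399  0.0057  0.018 ]]
rail corner in z0 [[0.716  0.0916 0.    ]] flask [[ 0.425 -0.36   0.03 ]]
```

```bash
python3 - <<'E'
from h import *
f=lambda x,y:(180+(x+.5)/2.7-.5,100+(y+.5)/2.7-.5)
print("bowl rim L,bottom; handle tip",px2w("top",[f(631,75),f(692,122),f(692,142)],.05).round(3),px2w("top",[f(626,208),f(612,182),f(612,236)],.018).round(4))
delta([.63,-.33,.1])
E
```

```text
bowl rim L,bottom; handle tip [[ 0.749 -0.286  0.05 ]
 [ 0.707 -0.343  0.05 ]
 [ 0.687 -0.343  0.05 ]] [[ 0.6298 -0.2923  0.018 ]
 [ 0.6541 -0.2786  0.018 ]
 [ 0.6018 -0.2801  0.018 ]]
ee [ 0.505  -0.346   0.0995] tool y ang 88.79 delta tool [-0.1246  0.0187 -0.001 ] F [-1.3  0.  -0.7] t 8.1 gw 0.0004
```

```bash
python3 -m creep '[[-0.04,0.005,0,0,0],[-0.04,0.005,0,0,0],[-0.04,0.005,0,0,0],[-0.007,0.005,0,0,0],[0,0,0.03,0,0],[0,0,0.03,0,0],[0,0,0.01,0,0],[0,0,0,0,0]]'; python3 - <<'E'
from h import *
delta([.632,-.32,.006])
im=snapshot("top")[:,:,::-1].copy();cv2.imwrite("pics/top8.png",im)
cv2.imwrite("pics/t8.png",cv2.resize(im[100:300,180:470],None,fx=2.7,fy=2.7))
cv2.imwrite("pics/w8.png",snapshot("wrist")[:,:,::-1])
E
```

```text
time_s: 8.9
ee_pos: [0.6315, -0.3153, 0.0277]
ee_rot: [-0.004, 0.003, 1.0, -0.0]
force: [-0.5, 0.0, -0.6]
grip_width: 0.0002
ee [ 0.6315 -0.3153  0.0277] tool y ang 89.63 delta tool [-0.0007 -0.0046  0.0217] F [-0.5  0.  -0.6] t 8.9 gw 0.0002
```

View pics/t8.png

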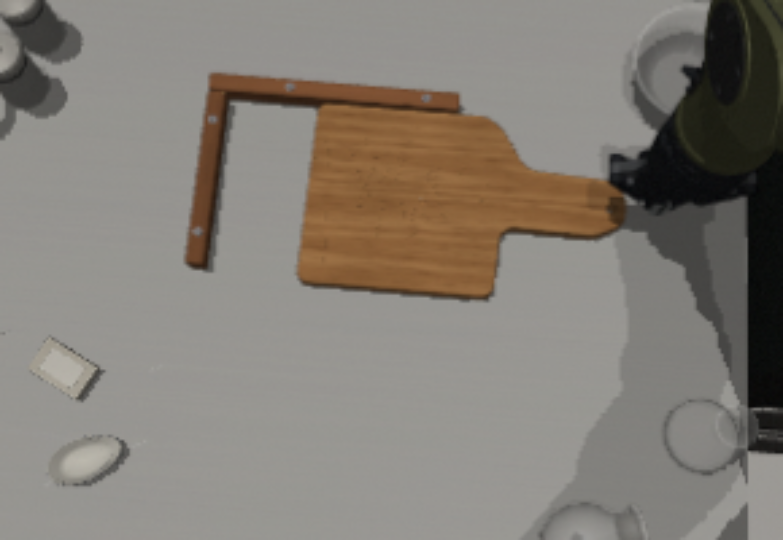

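View pics/w8.png

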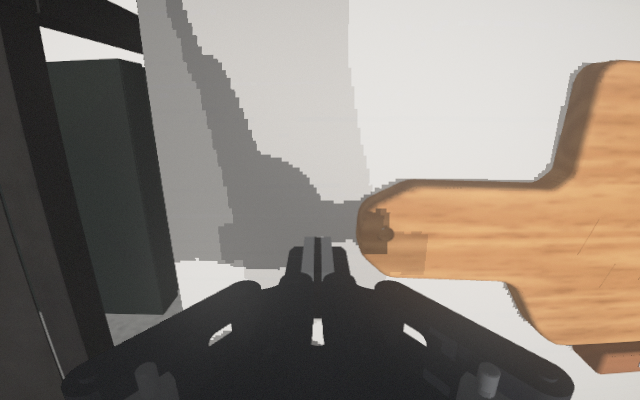

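The wrist view shows the closed fingertips at col ~318 and the handle's rounded end at col ~357, so they clear it. I'll go down beside the handle end, then push +y.

```bash
python3 -m creep '[[0,-0.004,0.01,0,0],[0,0,0.011,0,0],[0,0,0,0,0]]'; python3 -m creep '[[0,0.005,0,0,0],[0,0.005,0,0,0],[0,0.005,0,0,0],[0,0.005,0,0,0]]'; python3 - <<'E'
from h import *
delta([.632,-.32,.006])
cv2.imwrite("pics/w9.png",snapshot("wrist")[:,:,::-1])
E
```

```text
time_s: 9.3
ee_pos: [0.6309, -0.3198, 0.0065]
ee_rot: [-0.004, 0.004, 1.0, -0.0]
force: [-1.1, 0.3, -0.1]
grip_width: -0.0001
time_s: 9.7
ee_pos: [0.6327, -0.2996, 0.0086]
ee_rot: [-0.002, 0.003, 1.0, -0.001]
force: [-0.7, -2.3, -0.3]
grip_width: 0.0002
ee [ 0.6327 -0.2996  0.0086] tool y ang 89.64 delta tool [ 0.0006 -0.0203  0.0026] F [-0.7 -2.3 -0.3] t 9.7 gw 0.0002
```

View pics/w9.png

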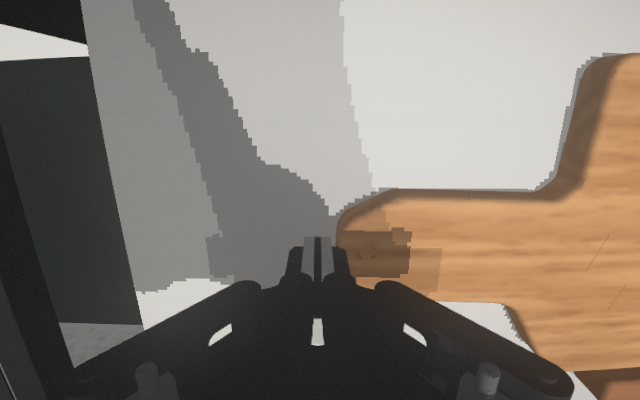

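```bash
python3 -m creep '[[0,0.006,0.001,0,0],[0,0.006,0.001,0,0],[0,0.006,0,0,0],[0,0.006,0,0,0],[0,0.006,0,0,0],[0,0.006,0,0,0]]'; python3 - <<'E'
from h import *
delta([.632,-.22,.006])
im=snapshot("top")[:,:,::-1].copy();cv2.imwrite("pics/top10.png",im)
cv2.imwrite("pics/t10.png",cv2.resize(im[100:300,180:470],None,fx=2.7,fy=2.7))
E
```

```text
time_s: 10.35
ee_pos: [0.6342, -0.2679, 0.0083]
ee_rot: [-0.001, 0.005, 1.0, -0.004]
force: [-0.3, -7.1, 8.2]
grip_width: -0.0001
ee [ 0.6342 -0.2679  0.0083] tool y ang 89.44 delta tool [0.0027 0.0479 0.002 ] F [-0.3 -7.1  8.2] t 10.35 gw -0.0001
```

View pics/t10.png

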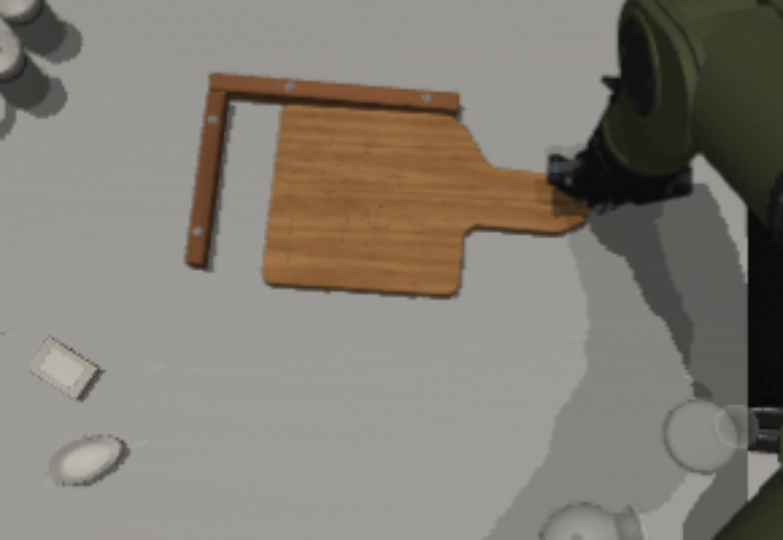

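```bash
python3 -m creep '[[0,0.006,-0.001,0,0],[0,0.006,-0.001,0,0],[0,0.006,0,0,0],[0,0.006,0,0,0],[0,0.006,0,0,0],[0,0.006,0,0,0],[0,0.003,0,0,0]]'; python3 - <<'E'
from h import *
delta([.632,-.22,.006])
im=snapshot("top")[:,:,::-1].copy();cv2.imwrite("pics/top11.png",im)
cv2.imwrite("pics/t11.png",cv2.resize(im[100:300,180:470],None,fx=2.7,fy=2.7))
E
```

```text
time_s: 11.1
ee_pos: [0.6332, -0.2237, 0.0084]
ee_rot: [-0.003, 0.003, 1.0, -0.0]
force: [-0.5, -4.9, 3.1]
grip_width: 0.0001
ee [ 0.6332 -0.2237  0.0084] tool y ang 89.66 delta tool [0.0012 0.0036 0.0024] F [-0.5 -4.9  3.1] t 11.1 gw 0.0001
```

View pics/t11.png

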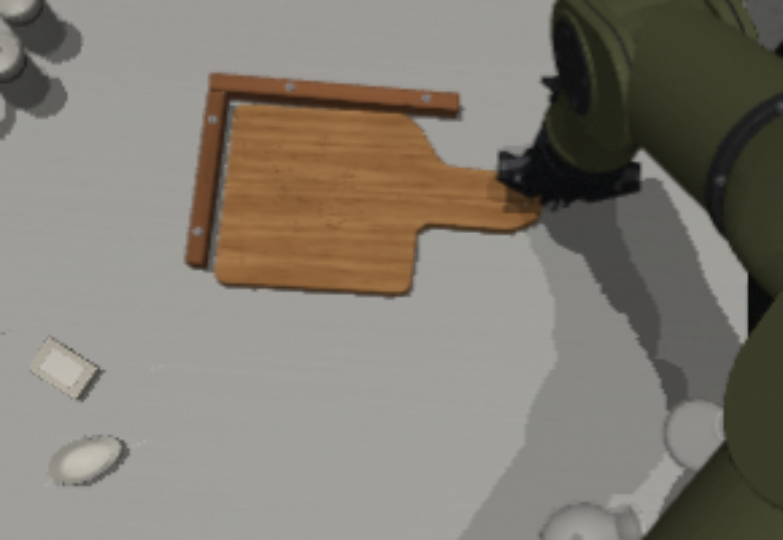

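```bash
python3 -m creep '[[0,0.002,0,0,0],[0,0.002,0,0,0]]';python3 -m creep '[[0,0.002,0,0,0],[0,0,0,0,0]]';python3 -m creep '[[0,0.002,0,0,0],[0,0,0,0,0]]'
```

```text
time_s: 11.35
ee_pos: [0.6331, -0.2215, 0.0084]
ee_rot: [-0.003, 0.004, 1.0, -0.001]
force: [0.2, -6.2, 5.7]
grip_width: -0.0002
time_s: 11.55
ee_pos: [0.6332, -0.2189, 0.0084]
ee_rot: [-0.003, 0.004, 1.0, -0.001]
force: [0.4, -5.0, 4.6]
grip_width: -0.0
time_s: 11.75
ee_pos: [0.6331, -0.2176, 0.0084]
ee_rot: [-0.003, 0.004, 1.0, -0.001]
force: [-0.3, -5.7, 5.3]
grip_width: 0.0
```

```bash
for k in 1 ; do python3 -m creep '[[0,0.002,0,0,0],[0,0,0,0,0]]';python3 -m creep '[[0,0.002,0,0,0],[0,0,0,0,0]]'; python3 -m creep '[[0,0.002,0,0,0],[0,0,0,0,0]]'; done
```

```text
time_s: 11.95
ee_pos: [0.6331, -0.2175, 0.0084]
ee_rot: [-0.003, 0.004, 1.0, -0.002]
force: [0.7, -8.7, 4.3]
grip_width: 0.0
time_s: 12.15
ee_pos: [0.633, -0.2173, 0.0084]
ee_rot: [-0.003, 0.005, 1.0, -0.004]
force: [0.7, -9.9, 5.8]
grip_width: -0.0002
time_s: 12.35
ee_pos: [0.6328, -0.2171, 0.0085]
ee_rot: [-0.003, 0.005, 1.0, -0.005]
force: [0.3, -12.3, 5.2]
grip_width: -0.0002
```

```bash
python3 -m creep '[[0,0.003,0,0,0],[0,0,0,0,0]]'; python3 -m creep '[[0,-0.01,0,0,0],[0,-0.02,0,0,0],[0,-0.01,-0.03,0,0],[0,0,-0.04,0,0],[0,0,-0.03,0,0]]'; python3 - <<'E'
from h import *
delta([.512,-.04,.1])
cv2.imwrite("pics/w12.png",snapshot("wrist")[:,:,::-1])
im=snapshot("top")[:,:,::-1].copy();cv2.imwrite("pics/top12.png",im)
cv2.imwrite("pics/t12.png",cv2.resize(im[115:235,240:400],None,fx=4.8,fy=4.8,interpolation=cv2.INTER_CUBIC))
s=snapshot("scene")[:,:,::-1];cv2.imwrite("pics/s12.png",cv2.resize(s[120:270,230:440],None,fx=3.7,fy=3.7,interpolation=cv2.INTER_CUBIC))
E
```

```text
time_s: 12.55
ee_pos: [0.6324, -0.2169, 0.0085]
ee_rot: [-0.003, 0.006, 1.0, -0.007]
force: [0.6, -16.1, 6.0]
grip_width: -0.0001
time_s: 13.05
ee_pos: [0.6333, -0.2448, 0.109]
ee_rot: [-0.003, 0.003, 1.0, 0.002]
force: [0.3, 0.8, 0.4]
grip_width: 0.0
ee [ 0.6333 -0.2448  0.109 ] tool y ang 89.69 delta tool [0.1224 0.2041 0.0104] F [0.3 0.8 0.4] t 13.05 gw 0.0
```

View pics/t12.png

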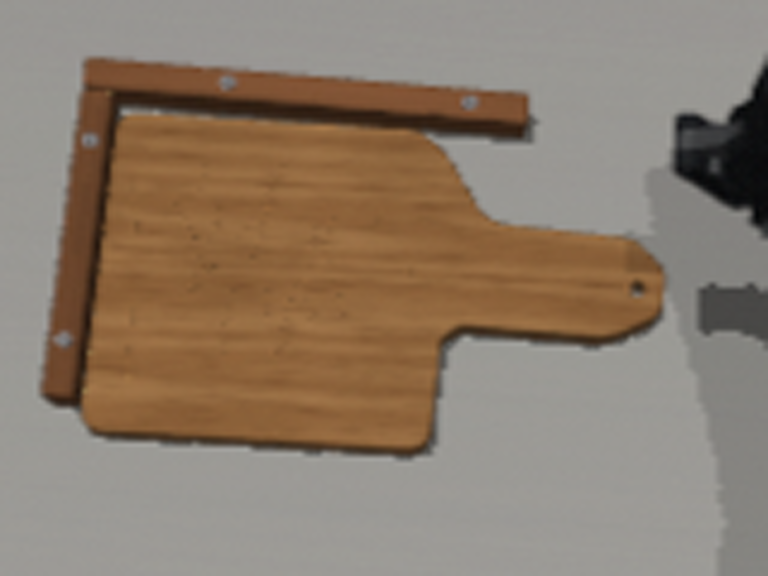

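View pics/s12.png

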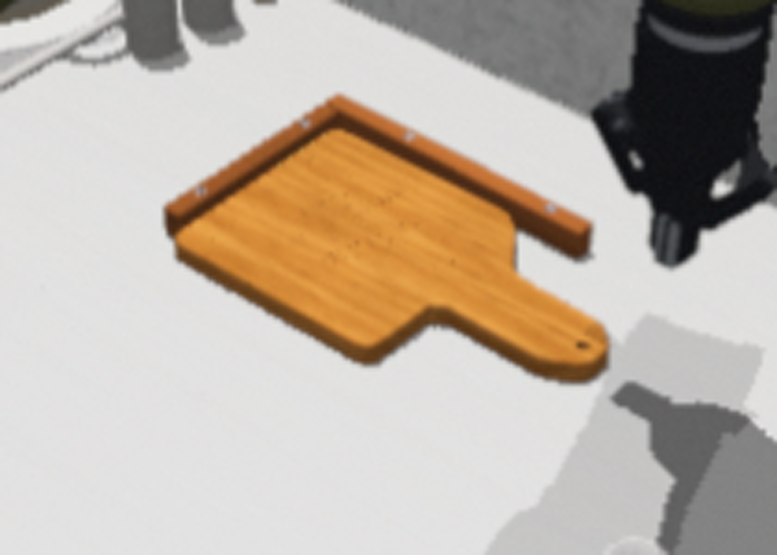

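The rear edge now shows a slight wedge gap at its left end, so I'll re-seat it with a two-finger push on the front edge.

```bash
python3 -m creep '[[0.03,0.04,0,0,1],[0.03,0.04,0,0,1],[0.03,0.04,0,0,1],[0.03,0.04,0,0,1],[0.015,0.04,0,0,1],[0,0.025,0,0,1],[0,0,0.03,0,1],[0,0,0.03,0,1],[0,0,0.02,0,1],[0,0,0,0,1]]'; python3 - <<'E'
from h import *
delta([.502,-.02,-.0055])
cv2.imwrite("pics/w13.png",snapshot("wrist")[:,:,::-1])
E
```

```text
time_s: 14.2
ee_pos: [0.4958, -0.0204, 0.0256]
ee_rot: [-0.007, 0.002, 1.0, -0.0]
force: [-0.5, 0.2, 0.0]
grip_width: 0.085
ee [ 0.4958 -0.0204  0.0256] tool y ang 89.73 delta tool [-0.0066  0.0005  0.031 ] F [-0.5  0.2  0. ] t 14.2 gw 0.085
```

View pics/w13.png

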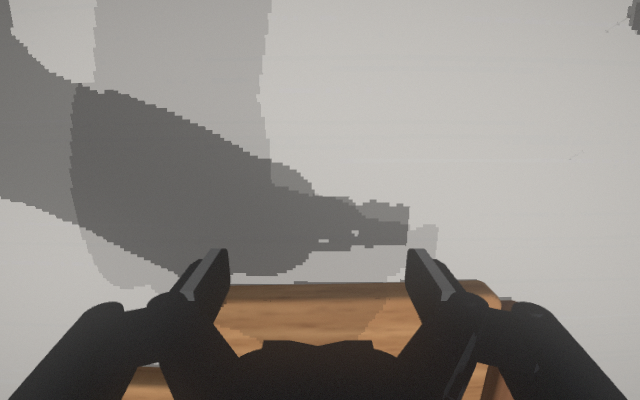

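```bash
python3 -m creep '[[0,0,0.012,0,1],[0,0,0.01,0,1],[0,0,0.008,0,1],[0,0,0,0,1]]'; python3 -m creep '[[-0.005,0,0,0,1],[-0.005,0,0,0,1],[-0.005,0,0,0,1],[0,0,0,0,1]]';python3 -m creep '[[-0.004,0,0,0,1],[-0.002,0,0,0,1],[0,0,0,0,1]]'; python3 -m creep '[[-0.002,0,0,0,1],[-0.002,0,0,0,1],[0,0,0,0,1]]'
```

```text
time_s: 14.65
ee_pos: [0.4987, -0.0215, -0.0019]
ee_rot: [-0.003, 0.003, 1.0, -0.0]
force: [-0.7, 0.1, 0.9]
grip_width: 0.0858
time_s: 15.05
ee_pos: [0.5157, -0.0218, -0.0011]
ee_rot: [-0.002, 0.004, 1.0, -0.0]
force: [-0.1, 0.1, 0.2]
grip_width: 0.0853
time_s: 15.35
ee_pos: [0.5194, -0.0218, -0.0015]
ee_rot: [-0.004, 0.003, 1.0, -0.0]
force: [-3.3, 0.0, 1.5]
grip_width: 0.0853
time_s: 15.65
ee_pos: [0.5244, -0.0214, -0.0015]
ee_rot: [-0.003, 0.003, 1.0, -0.0]
force: [-3.3, 2.2, 0.9]
grip_width: 0.085
```

```bash
python3 -m creep '[[-0.002,0,0.001,0,1],[0,0,0,0,1]]'; python3 -m creep '[[-0.002,0,0.001,0,1],[0,0,0,0,1]]';python3 -m creep '[[-0.003,0,0,0,1],[0,0,0,0,1]]'
```

```text
time_s: 15.85
ee_pos: [0.5249, -0.0216, -0.0026]
ee_rot: [-0.004, 0.003, 1.0, -0.0]
force: [-5.8, 1.4, 3.4]
grip_width: 0.0851
time_s: 16.05
ee_pos: [0.5249, -0.0217, -0.0038]
ee_rot: [-0.006, 0.003, 1.0, -0.001]
force: [-9.3, 0.6, 5.2]
grip_width: 0.0857
time_s: 16.25
ee_pos: [0.5249, -0.0218, -0.004]
ee_rot: [-0.008, 0.003, 1.0, -0.001]
force: [-14.6, 2.2, 8.9]
grip_width: 0.0854
```

```bash
python3 -m creep '[[0.01,0,0,0,1],[0.015,0,0,0,1],[0,0,-0.03,0,1],[0,0,-0.04,0,1],[0,-0.04,-0.04,0,0],[0,-0.05,0,0,0],[0,-0.05,0,0,0],[0,-0.05,0,0,0],[-0.02,-0.04,0,0,0],[-0.03,0,0,0,0],[0,0,0,0,0]]'; python3 - <<'E'
from h import *
delta([.632,-.245,.04])
im=snapshot("top")[:,:,::-1].copy();cv2.imwrite("pics/top14.png",im)
cv2.imwrite("pics/t14.png",cv2.resize(im[115:235,240:400],None,fx=4.8,fy=4.8,interpolation=cv2.INTER_CUBIC))
s=snapshot("scene")[:,:,::-1];cv2.imwrite("pics/s14.png",cv2.resize(s[120:270,230:440],None,fx=3.7,fy=3.7,interpolation=cv2.INTER_CUBIC))
E
```

```text
time_s: 17.35
ee_pos: [0.5603, -0.2494, 0.1025]
ee_rot: [0.001, 0.006, 1.0, -0.0]
force: [-0.2, 1.8, -0.3]
grip_width: 0.0001
ee [ 0.5603 -0.2494  0.1025] tool y ang 89.32 delta tool [-0.0715  0.0054  0.0627] F [-0.2  1.8 -0.3] t 17.35 gw 0.0001
```

View pics/t14.png

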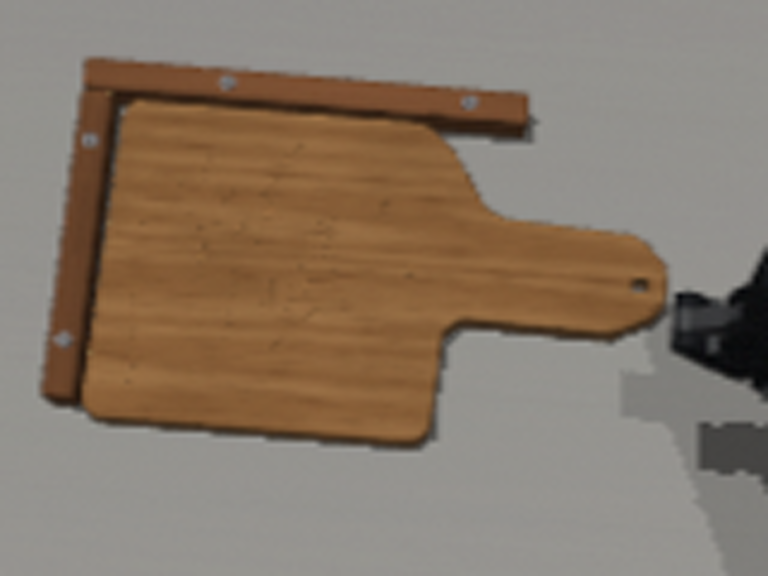

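View pics/s14.png

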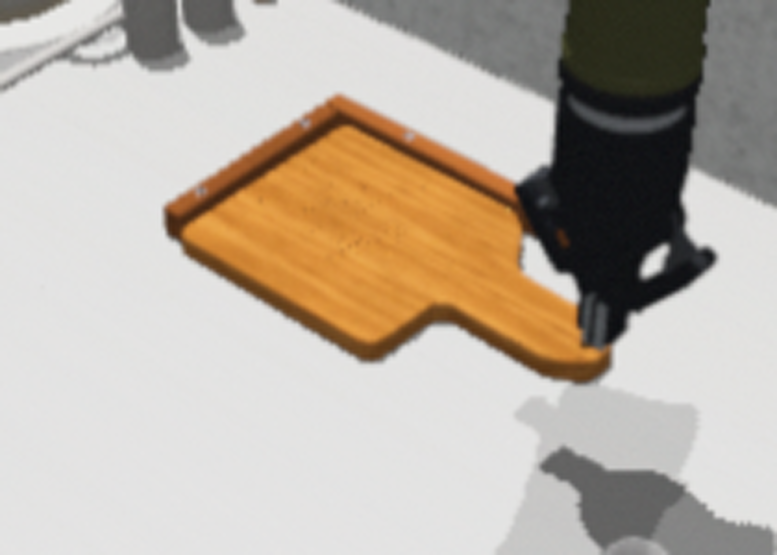

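Rear edge is flush, but the end edge shows a ~1–2 mm sliver at the corner. I'll finish with a diagonal push in the notch between handle and blade, which drives the board at both rails.

```bash
python3 -m creep '[[-0.004,0.03,0,0,0],[-0.004,0.03,0,0,0],[-0.004,0.03,0,0,0],[0,0.03,0,0,0],[0,0,0.03,0,0],[0,0,0.03,0,0],[0,0,0,0,0]]'; python3 - <<'E'
from h import *
delta([.572,-.128,.006])
cv2.imwrite("pics/w15.png",snapshot("wrist")[:,:,::-1])
E
```

```text
time_s: 18.15
ee_pos: [0.5642, -0.1272, 0.0389]
ee_rot: [-0.007, 0.002, 1.0, -0.001]
force: [-0.9, -0.4, -0.2]
grip_width: 0.0001
ee [ 0.5642 -0.1272  0.0389] tool y ang 89.73 delta tool [-0.0082 -0.0007  0.0328] F [-0.9 -0.4 -0.2] t 18.15 gw 0.0001
```

View pics/w15.png

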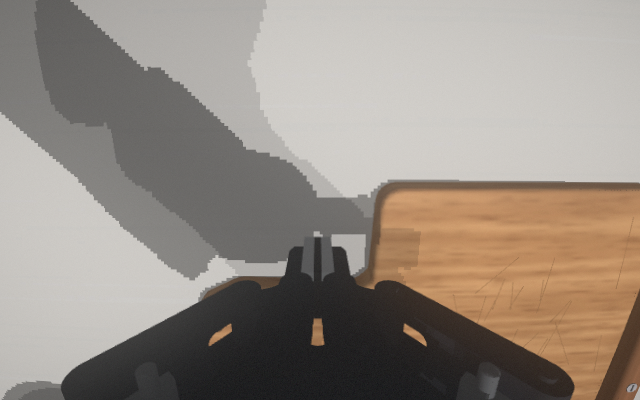

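```bash
python3 -m creep '[[0,0,0.015,0,0],[0,0,0.012,0,0],[0,0,0.005,0,0],[0,0,0,0,0]]'; python3 -m creep '[[-0.005,0.004,0,0,0],[-0.005,0.004,0,0,0],[-0.004,0.003,0,0,0],[0,0,0,0,0]]';python3 -m creep '[[-0.002,0.002,0,0,0],[-0.002,0.002,0,0,0],[0,0,0,0,0]]'
```

```text
time_s: 18.6
ee_pos: [0.5671, -0.1275, 0.0091]
ee_rot: [-0.003, 0.003, 1.0, -0.0]
force: [0.0, -0.0, -0.2]
grip_width: -0.0003
time_s: 19.0
ee_pos: [0.5831, -0.1152, 0.0101]
ee_rot: [-0.002, 0.003, 1.0, 0.0]
force: [-0.2, -0.1, -0.2]
grip_width: -0.0004
time_s: 19.3
ee_pos: [0.586, -0.112, 0.0097]
ee_rot: [-0.003, 0.003, 1.0, -0.0]
force: [0.1, 0.7, 1.2]
grip_width: 0.0002
```

```bash
python3 -m creep '[[-0.002,0.002,0.001,0,0],[0,0,0,0,0]]';python3 -m creep '[[-0.002,0.002,0.001,0,0],[0,0,0,0,0]]';python3 -m creep '[[-0.001,0.002,0.001,0,0],[0,0,0,0,0]]'
```

```text
time_s: 19.5
ee_pos: [0.5879, -0.1102, 0.0085]
ee_rot: [-0.003, 0.003, 1.0, -0.0]
force: [-0.4, 0.4, 0.0]
grip_width: 0.0001
time_s: 19.7
ee_pos: [0.59, -0.1081, 0.0075]
ee_rot: [-0.003, 0.003, 1.0, -0.0]
force: [-0.1, -0.5, -1.0]
grip_width: 0.0001
time_s: 19.9
ee_pos: [0.5905, -0.1075, 0.0067]
ee_rot: [-0.003, 0.004, 1.0, -0.001]
force: [-1.1, -2.1, 2.5]
grip_width: -0.0002
```

```bash
python3 -m creep '[[-0.001,0.002,0,0,0],[0,0,0,0,0]]';python3 -m creep '[[-0.001,0.002,0,0,0],[0,0,0,0,0]]';python3 -m creep '[[-0.001,0.002,0,0,0],[0,0,0,0,0]]'
```

```text
time_s: 20.1
ee_pos: [0.5905, -0.1072, 0.0066]
ee_rot: [-0.004, 0.004, 1.0, -0.003]
force: [-3.0, -4.0, 4.6]
grip_width: 0.0001
time_s: 20.3
ee_pos: [0.5906, -0.1065, 0.0066]
ee_rot: [-0.005, 0.004, 1.0, -0.004]
force: [-4.1, -6.5, 7.5]
grip_width: 0.0002
time_s: 20.5
ee_pos: [0.5905, -0.1061, 0.0065]
ee_rot: [-0.006, 0.005, 1.0, -0.005]
force: [-6.3, -9.1, 9.4]
grip_width: 0.0003
```

```bash
python3 -m creep '[[-0.001,0.002,-0.001,0,0],[-0.001,0.002,-0.001,0,0],[0,0,0,0,0]]';python3 -m creep '[[-0.001,0.002,0,0,0],[-0.001,0.002,0,0,0],[0,0,0,0,0]]'
```

```text
time_s: 20.8
ee_pos: [0.5919, -0.1036, 0.0073]
ee_rot: [-0.007, 0.005, 1.0, -0.006]
force: [-5.1, -10.2, 0.7]
grip_width: -0.0002
time_s: 21.1
ee_pos: [0.5919, -0.1034, 0.0072]
ee_rot: [-0.009, 0.006, 1.0, -0.009]
force: [-8.2, -15.0, 5.8]
grip_width: -0.0001
```

```bash
python3 -m creep '[[0.006,-0.006,0,0,0],[0.008,-0.008,0,0,0],[0.008,-0.008,0,0,0],[0,0,-0.03,0,0],[0,0,-0.04,0,0],[0,0,-0.04,0,0],[0.02,-0.045,0,0,0],[0.02,-0.045,0,0,0],[0,-0.045,0,0,0],[0,-0.045,0,0,0],[0,0,0,0,0]]'; python3 - <<'E'
from h import *
delta([.632,-.245,.04])
im=snapshot("top")[:,:,::-1].copy();cv2.imwrite("pics/top16.png",im)
cv2.imwrite("pics/t16.png",cv2.resize(im[115:235,240:400],None,fx=4.8,fy=4.8,interpolation=cv2.INTER_CUBIC))
s=snapshot("scene")[:,:,::-1];cv2.imwrite("pics/s16.png",s);cv2.imwrite("pics/s16z.png",cv2.resize(s[120:270,230:440],None,fx=3.7,fy=3.7,interpolation=cv2.INTER_CUBIC))
E
```

```text
time_s: 22.2
ee_pos: [0.5325, -0.3032, 0.1181]
ee_rot: [-0.003, 0.009, 1.0, -0.003]
force: [-0.8, -0.1, -0.0]
grip_width: -0.0002
ee [ 0.5325 -0.3032  0.1181] tool y ang 88.95 delta tool [-0.0989  0.0605  0.077 ] F [-0.8 -0.1 -0. ] t 22.2 gw -0.0002
```

View pics/t16.png

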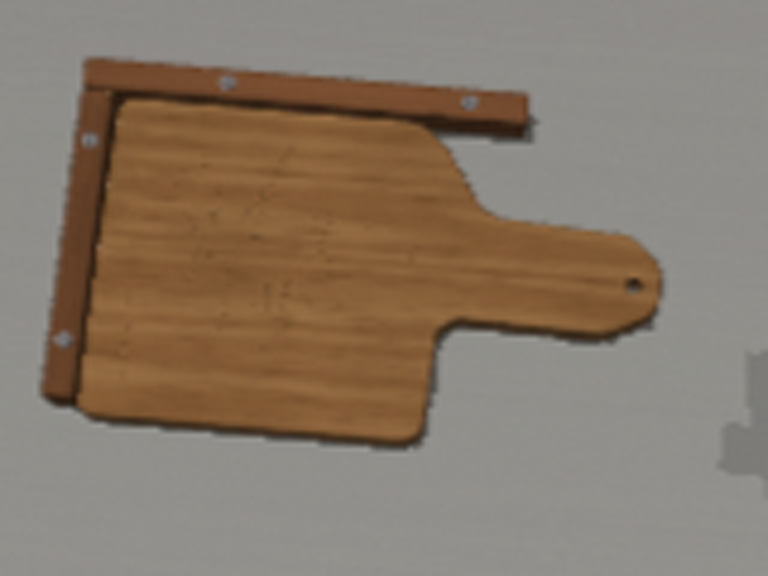

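View pics/s16z.png

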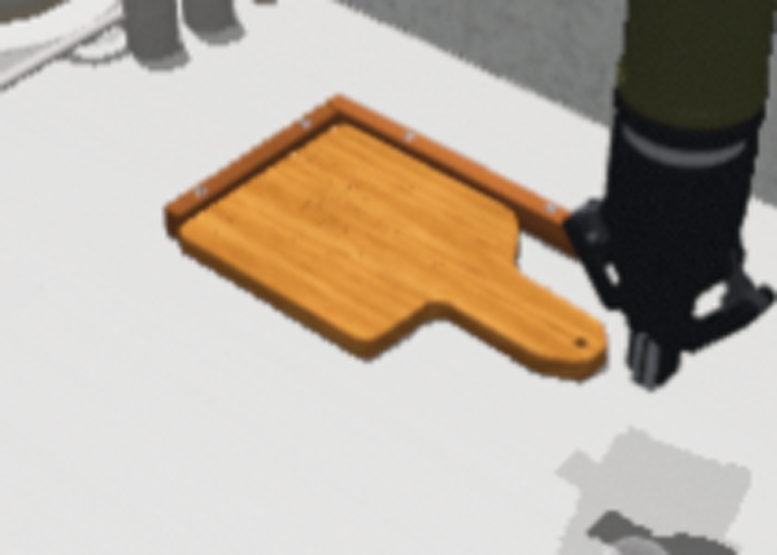

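Both edges now look flush. I'll check numerically, including for any wedge, and check the bystanders against the first image.

```bash
python3 - <<'E'
from h import *
im=cv2.imread("pics/top16.png");g=im.astype(int)
def angpts(p0,p1,z,n=40,half=4):
    # subpixel strongest step along normal, in px near line p0-p1
    G=cv2.cvtColor(im,cv2.COLOR_BGR2GRAY).astype(np.float32)
    p0,p1=np.array(p0,float),np.array(p1,float);d=(p1-p0)/np.linalg.norm(p1-p0);nr=np.array([-d[1],d[0]])
    t=np.linspace(-half,half,8*half+1);out=[]
    for a in np.linspace(0,1,n):
        q=p0+a*(p1-p0)+t[:,None]*nr
        v=cv2.remap(G,q[:,0].astype(np.float32)[None],q[:,1].astype(np.float32)[None],cv2.INTER_LINEAR)[0]
        dv=np.abs(np.gradient(cv2.GaussianBlur(v[None],(7,1),0)[0]));out.append(q[np.argmax(dv)])
    p,dd=fit(px2w("top",out,z)[:,:2]);return p.round(4),np.degrees(np.arctan2(dd[1],dd[0])).round(2)
f=lambda x,y:(240+(x+.5)/4.8-.5,115+(y+.5)/4.8-.5)
print("stop rear outer",angpts(f(100,60),f(510,92),.026))
print("stop side outer",angpts(f(80,110),f(47,375),.026))
print("board front",angpts(f(110,418),f(400,440),.018,half=3))
print("handle front",angpts(f(475,322),f(590,333),.018,half=3))
print("shoulder",angpts(f(434,350),f(424,420),.018,half=3))
print("board rear",angpts(f(140,98),f(400,120),.018,half=2))
print("board end",angpts(f(112,130),f(82,380),.018,half=2))
a=cv2.imread("pics/top0.png")
for n,(x,y,w) in dict(match=(204,236,16),spoon=(213,270,18),jar=(397,299,24),flask=(440,261,20)).items():
    A=cv2.cvtColor(a[y-w:y+w,x-w:x+w],6).astype(np.float32);B=cv2.cvtColor(im[y-w:y+w,x-w:x+w],6).astype(np.float32)
    print(n,cv2.phaseCorrelate(A,B))
E
```

```text
stop rear outer (array([ 0.7295, -0.0159], dtype=float32), np.float32(89.63))
stop side outer (array([0.6286, 0.1094], dtype=float32), np.float32(-0.56))
board front (array([ 0.532 , -0.0014], dtype=float32), np.float32(89.42))
handle front (array([ 0.5969, -0.1457], dtype=float32), np.float32(87.24))
shoulder (array([ 0.567 , -0.0917], dtype=float32), np.float32(-4.49))
board rear (array([0.7112, 0.0185], dtype=float32), np.float32(89.56))
board end (array([0.618 , 0.0906], dtype=float32), np.float32(-0.97))
match ((0.020024322802761674, -0.022151537450433523), 0.9955963281681761)
spoon ((0.03103653037749865, 0.007799037627606253), 0.9950983567554273)
jar ((0.05680696447829092, 0.3513822337250332), 0.8068195707682106)
flask ((-0.028820002174629877, 0.18839290713010115), 0.7672383543848992)
```

View pics/top16.png

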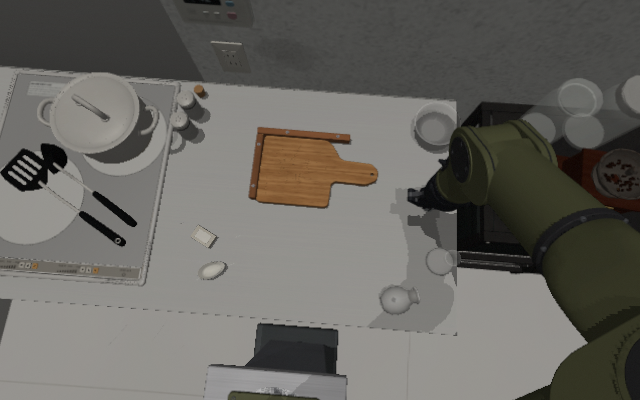

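Numerically, the board's rear edge is at x=0.711 against a rail face at 0.7115. The end edge is at y=0.0906 against 0.0914, and angles agree to ~0.3°. I'll take one closer wrist look at the seams.

```bash
python3 -m creep '[[-0.015,0.03,-0.02,0,0],[-0.015,0.03,-0.02,0,0],[-0.015,0.03,0,0,0],[-0.015,0.03,0,0,0],[-0.015,0.03,0,0,0],[-0.015,0.03,0,0,0],[-0.015,0.03,0,0,0],[-0.015,0.03,0,0,0],[-0.015,0.02,0,0,0],[-0.015,0.02,0,0,0],[0,0,0,0,0]]'; python3 - <<'E'
from h import *
delta([.70,0,.15])
cv2.imwrite("pics/w17.png",snapshot("wrist")[:,:,::-1])
im=cv2.imread("pics/w17.png");cv2.imwrite("pics/w17.png",cv2.resize(im,None,fx=1.25,fy=1.25,interpolation=cv2.INTER_CUBIC))
E
```

```text
time_s: 23.4
ee_pos: [0.6877, -0.0065, 0.1584]
ee_rot: [-0.002, -0.001, 1.0, 0.003]
force: [0.0, 0.8, -0.1]
grip_width: 0.0003
ee [ 0.6877 -0.0065  0.1584] tool y ang 90.14 delta tool [-0.0123  0.0065  0.0083] F [ 0.   0.8 -0.1] t 23.4 gw 0.0003
```

View pics/w17.png

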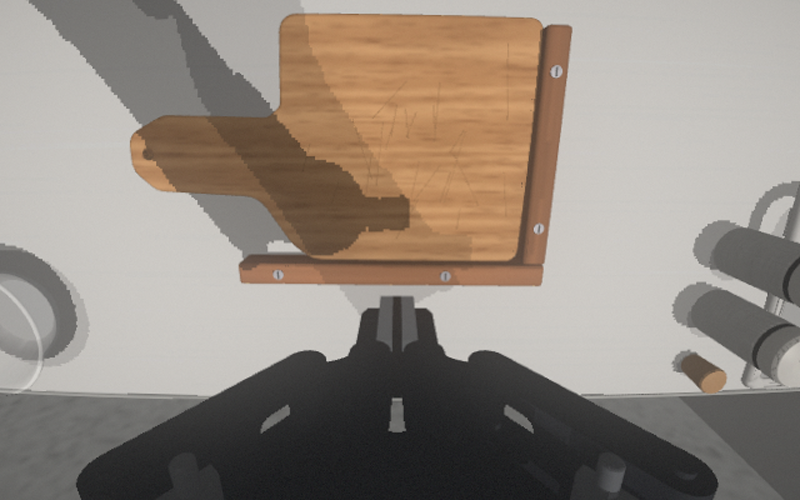

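The wrist view shows the board tight in the corner. No worktop shows in the rear seam (row ~260) or the side seam (col ~520–542), and both seams are even.

```bash
python3 -c "
from workcell import *
print(close_job())"
```

```text
the job is handed in; nothing more can be done
None
```

The board is home in the corner of the stop and the job is handed in, at about 23.5 s of the 64 s allowed. I pushed only with the fingertips on the board's edges:

1. **Front edge:** two open fingers pushed it to the rear rail while turning it square.
2. **Handle end:** closed fingers pushed it to the side rail. This left a small wedge gap at the rear.
3. **Front edge again:** a second two-finger push closed the rear gap but left a 1–2 mm sliver at the end edge.
4. **Notch beside the handle:** a last diagonal push seated both edges together.

**Last checks, arm clear:**
- **Position (top view):** the rear edge measured x = 0.711 m against the rail face at about 0.7115 m. The end edge measured y = 0.0906 m against about 0.0914 m. Both gaps are within the roughly 2 mm calibration error.
- **Squareness:** the rear, front and end edges agreed with the rails to within 0.4°. Two shorter edge fits disagreed: the handle front by about 2° and the shoulder by about 4°. I discounted them because they ran into the rounded notch and shadow.
- **Seams (wrist view):** no worktop showed in either seam.
- **Little things:** the match box and spoon rest did not move. The jar and flask showed image shifts of 0.2–0.35 pixel with a weaker match. I put that down to the arm's shadow, since the arm never came near them at low height.
- **Forces:** the highest push I read was about 18 N.

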